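Prove the bench emergency stop

ROBOT

A 7-joint arm with a two-finger parallel gripper is mounted at the origin on the work surface. World frame = base frame: x ahead of the robot, y to its left, z up, the work surface at z = 0. Lengths are in m, angles in rad, forces in N, time in s.
With the tool pointing down it reaches from about 0.35 to 0.9 m from the base axis. Payload 8.1 kg.
Tool frame: the origin (TCP) lies at the centre of the arm's flange, where the gripper is bolted on; the fingertips stand 178 mm ahead of it and the grasp point (between the pads) lies 159 mm ahead of it; z points along the fingers, y is the direction in which the jaws open and shut (so a half turn about z gives the same grasp; the last joint's range is limited). The gripper opens to 92 mm and grips with 3 to 60 N. Pads are 19 mm wide; open, the fingers measure 130 mm over their backs; the gripper's body (75 mm by 190 mm) begins 47 mm behind the grasp point.
Start: joints at [-1.403, 0.434, 0.025, 1.573, -0.012, 1.134, -0.075], TCP at [0.167, 0.602, 0.405] pointing down, gripper open.
Joint ranges: [-2.62, 2.62], [-0.44, 2.09], [-1.27, 1.32], [0.08, 2.57], [-1.32, 4.46], [0.12, 2], [-2.74, 2.74]. Speed limits (rad/s): [2.22, 2.22, 3.01, 3.01, 3.14, 3.14, 3.14].

INTERFACE

Orientations are given as a rotation vector (axis times angle).
In Python, from cell import arm gives the robot as it stands. The module is installed in compiled form; this text tells all that it offers.
- The arm moves only by the tool move_arm, never from a script. Its argument "steps" is a list of rows, each a list of 4 numbers: the shift along the tool's x, y, z in mm, then the turn about the tool's z in rad. In form: [[x, y, z, twist], ...]. A call has 1 to 20 rows; each row is the pose to reach, as a shift and turn from the pose commanded when the call began, along the tool's axes at that moment; what a row does not reach only later rows make up. A row lasts 1/8 s, in which the tool goes at most 62.5 mm and 10.7 degrees, less where a joint would pass 70% of its speed; a pose out of reach is approached as far as the arm can. A call with a gripper value outside its range is refused whole. "grip" is the finger opening in mm, from 0 to 91.8, set as the call begins (left out, the last holds). The fingers move at their own pace and stop on an object; "grip_force" is the grip in N (left out, the last holds). Time passes only in rows, so rows that repeat a pose let the fingers close. It gives the time, the measured TCP pose, the force and the opening at its end, in the units of the state.
- arm.observe(): the state, without advancing time (a new reading comes with each control period).
- arm.get_image(name): name is "scene" or "top"; returns the picture (480x640x3 uint8, red, green, blue); there is no depth.
- arm.camera_info(name): a dict with "mtx" (3x3 intrinsics, pixels), "pose" (4x4, takes a point from camera to world coordinates). Camera axes: x right, y down, z forward; pixel columns grow to the right and rows downward; lengths in m; the calibration is good to about 2 mm. A picture is of the moment at which its call begins. camera_info takes no time and is no camera call.
- arm.sign_off(): hands the job in, once; it reports no verdict.
The state is a dict: "clock": time; "joints": joint angles; "dq": joint speeds; "joint_efforts": joint torques, N m; "position": TCP position; "ee_rot": TCP orientation; "force": force on the tool from outside, world axes, zero at the start; "ft_torque": the same for the moment, N m; "width": opening from 0.0 (shut) to 1.0 (fully open).
Only numpy, scipy, OpenCV 4.12 (cv2) and the standard library are available. Lean on these libraries where they do the work, as an engineer would, in place of code of your own. Each camera call takes 0.05 s, during which the arm holds its last target.

TASK

Test the emergency stop of this electronics bench: with a fingertip press the red mushroom head fully in until it latches and take the finger off it, then push one of its ears round clockwise (seen from above) with a fingertip or the outside of a finger until the head pops back out, and finally press the green button fully down and let it go, to switch the bench on again. Only press and push: never take the red head between the fingers, do not press the black button, and leave everything else on the bench where it stands. Finish clear of everything.

Things in the scene. Friction and masses are not known exactly. Their poses are not given: they have to be found in the camera images.
- stop_box: Yellow emergency-stop box, 92 x 92 x 60 mm tall, on a flat strap (130 mm along y), fixed; origin at the centre of its underside. The red mushroom head stands on a 26 mm stem over the middle of its top, above a black collar 42 mm across and 6 mm high; a finger beside an ear can reach down to just above the box top.
- stop_top (a point): Centre of the flat top (34 mm across) of the red head, on its axis, z up, y towards ear_a; it moves with the head. The cap is 42 mm across, 16 mm thick, with two opposite ears. Its top is 98 mm above the bench when out, 90 mm when latched in.
- ear_a (a point): Middle of the top of one ear of the red head, 33 mm from the axis, 2 mm below the cap's top. The ear is 13 mm wide, 14 mm thick, and reaches radially out to 42 mm from the axis; its underside is 22 mm above the box top when out, 14 mm latched in. Moves with the head.
- ear_b (a point): The same on the opposite ear.
- stop_press (a joint): How far the red head is pressed in, m: 0 out, 0.008 fully in. It resists with about 6 N at first, less further in, then snaps through at half way and stays in by itself; it comes out only by twisting.
- stop_twist (a joint): Turn of the red head, rad: 0 at rest, positive clockwise seen from above, stop at 1.0. A light spring turns it back to 0 when let go. Turning the latched head drives it up like a screw (8 mm per rad after 0.1 rad of play); at about 0.6 rad it springs right out. Takes about 2 to 4 N sideways on an ear's outer part.
- station: Grey two-button station, 75 x 125 x 45 mm tall, fixed to the bench; origin at the centre of its underside. The green button lies 31 mm along its +y, the black one 31 mm along its -y.
- green_btn_top (a point): Centre of the top of the green button (30 mm across, in a 46 mm black ring), 67 mm above the bench when out; the ring's top is 57 mm above the bench.
- green_btn (a joint): How far the green button is pressed, m: 0 out, 0.006 fully down; spring return, 5 N when fully down.
- black_btn_top (a point): Centre of the top of the black button (same size, grey ring), not to be pressed.
- black_btn (a joint): How far the black button is pressed, m: 0 out, 0.006 fully down.
- meter: Loose orange handheld meter lying flat, 140 x 74 x 40 mm; origin at the centre of its underside. Leave alone.
- mouse: Loose black computer mouse, 105 x 60 x 35 mm; origin at the centre of its underside. Leave alone.
- spool: Loose blue solder spool standing on end, 54 mm across, 35 mm high; origin at the centre of its underside. Leave alone.
- driver: Loose screwdriver lying on the bench, about 200 mm long along its x. Leave alone.
- pcb: Loose small circuit board, 60 x 45 mm, 17 mm high with its parts; origin at the centre of its underside. Leave alone.
- mug: Loose blue mug, 76 mm across, 90 mm high, handle at its +y; origin at the centre of its underside. Leave alone.
- parts_tray: Loose yellow divided parts tray, 100 x 150 x 40 mm; origin at the centre of its underside. Leave alone.

How it is judged:
By the outcome, as a careful person would: the job done as asked, in the order asked, and still so for the second after the job is handed in, with the robot touching nothing.
It also fails if it takes over 58 s, if anything falls off the work surface, if the arm or the gripper's body presses on something with over 40 N, if the wrist force passes 120 N, or if a joint passes its speed limit or range.

## Working session

There is one attempt and no reset: what is moved stays moved. The work goes in short steps, Python scripts to look and compute and a tool call to move; the robot and the scene stay as the last step left them, time stands still between calls to the robot, and variables do not carry over. Pictures are saved under pics/ and viewed, and the job is handed in when it is done.

Besides the shell and the picture viewer there is one more tool, called after "Emit:" as name([rows], argument=value, ...), one row to a line, values as JSON. move_arm: Moves the arm, as the interface text tells. Its arguments: {"type":"object","properties":{"steps":{"type":"array"},"grip":{"type":"number"},"grip_force":{"type":"number"}},"required":["steps"]}

```bash
mkdir -p pics; python3 - <<'E'
from cell import arm
import cv2,numpy as np
for n in("scene","top"):
    cv2.imwrite(f"pics/{n}0.png",arm.get_image(n)[:,:,::-1]); c=arm.camera_info(n); print(n,np.round(c["mtx"],1).tolist(),np.round(c["pose"],3).tolist())
s=arm.observe(); print({k:np.round(v,3).tolist() for k,v in s.items()})
E
```

```text
scene [[597.9, 0.0, 328.6], [0.0, 597.9, 240.4], [0.0, 0.0, 1.0]] [[-0.207, 0.693, -0.69, 1.493], [0.978, 0.143, -0.15, 0.193], [-0.005, -0.706, -0.708, 1.031], [0.0, 0.0, 0.0, 1.0]]
top [[476.5, 0.0, 315.4], [0.0, 476.5, 241.1], [0.0, 0.0, 1.0]] [[-0.01, -0.986, 0.168, 0.333], [-1.0, 0.011, 0.005, -0.001], [-0.007, -0.168, -0.986, 1.382], [0.0, 0.0, 0.0, 1.0]]
{'clock': 0.1, 'joints': [-1.403, 0.435, 0.025, 1.574, -0.012, 1.134, -0.075], 'dq': [0.0, -0.002, 0.001, -0.002, 0.003, -0.001, 0.001], 'joint_efforts': [0.005, -66.913, 0.989, -31.514, -0.06, 0.037, 0.0], 'position': [0.167, 0.602, 0.404], 'ee_rot': [-0.424, -3.113, 0.002], 'force': [-0.718, 0.216, -0.297], 'ft_torque': [0.018, -0.016, 0.035], 'width': 1.0}
```

View pics/scene0.png

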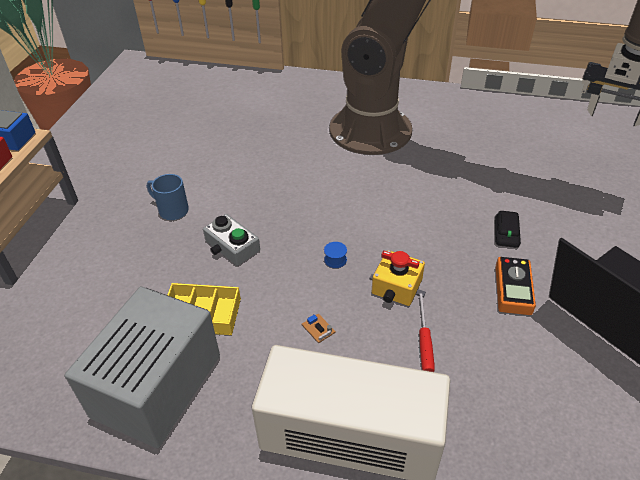

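View pics/top0.png

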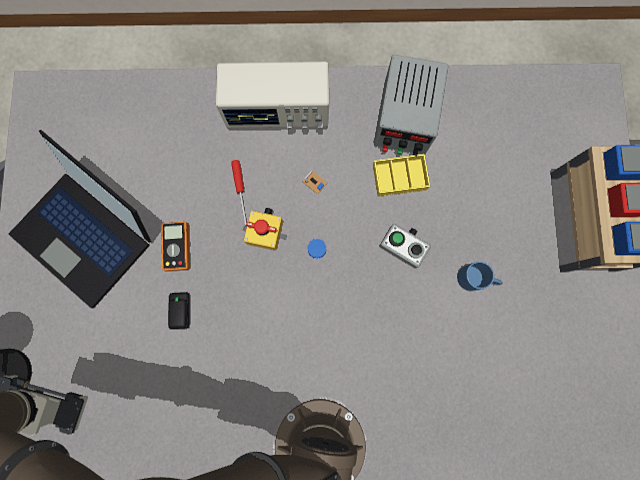

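The scene shows the stop box at scene (398,275) / top (263,229), and the station at scene (232,238) / top (405,245). Next I'll enlarge both.

```bash
python3 - <<'E'
import cv2,numpy as np
s=cv2.imread("pics/scene0.png");t=cv2.imread("pics/top0.png")
def c(i,x,y,w,h,k): return cv2.resize(i[y:y+h,x:x+w],None,fx=k,fy=k,interpolation=cv2.INTER_CUBIC)
cv2.imwrite("pics/c1.png",np.hstack([c(s,360,240,40*2,60,5)[:, :],c(t,230,200,80,60,5)]))
cv2.imwrite("pics/c2.png",np.hstack([c(s,195,205,80,60,5),c(t,370,215,80,60,5)]))
E
```

```text
(no output)
```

View pics/c1.png

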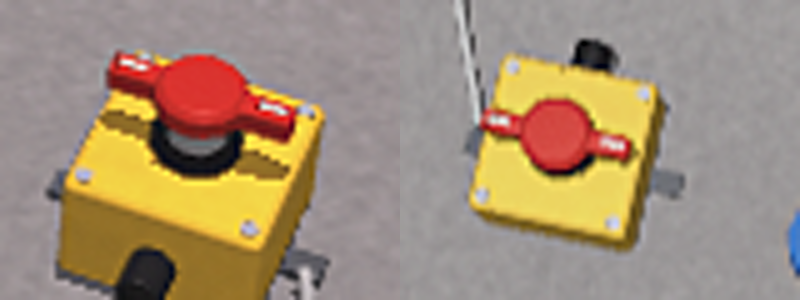

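View pics/c2.png

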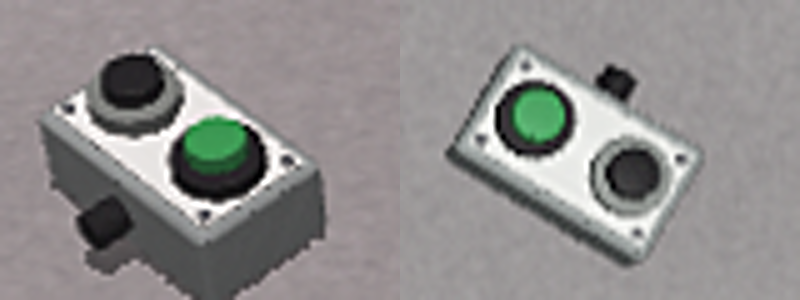

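```bash
cat > h.py <<'E'
from cell import arm
import cv2,numpy as np
I={n:arm.camera_info(n) for n in("scene","top")}
def P(n):
    T=np.linalg.inv(np.array(I[n]["pose"])); return np.array(I[n]["mtx"])@T[:3]
def tri(a,b):
    X=cv2.triangulatePoints(P("scene"),P("top"),np.array(a,float),np.array(b,float))[:,0]; X=X[:3]/X[3]
    e=[np.round((lambda q:q[:2]/q[2]-u)(P(n)@np.append(X,1)),1).tolist() for n,u in(("scene",a),("top",b))]
    return X,e
def ray(n,p,z):
    T=np.array(I[n]["pose"]);d=T[:3,:3]@np.linalg.inv(I[n]["mtx"])@[p[0],p[1],1];o=T[:3,3];return o+d*(z-o[2])/d[2]
E
python3 - <<'E'
from h import *
def c(o,p): return [o[0]+(p[0]+.5)/5-.5,o[1]+(p[1]+.5)/5-.5]
for n,a,b,z in[("head",(202,83),(157,134),.098),("earL",(133,65),(213,145),.096),("earR",(272,105),(99,122),.096)]:
    a,b=c((360,240),a),c((230,200),b);print(n,*tri(a,b),ray("scene",a,z),ray("top",b,z))
for n,a,b,z in[("green",(217,132),(139,113),.067),("black",(134,76),(234,172),.067)]:
    a,b=c((195,205),a),c((370,215),b);print(n,*tri(a,b),ray("scene",a,z),ray("top",b,z))
from scipy.spatial.transform import Rotation as R
print(R.from_rotvec(arm.observe()["ee_rot"]).as_matrix().round(4))
E
```

```text
head [0.59507832 0.15522934 0.09411234] [[0.0, -0.0], [0.0, -0.0]] [0.59880504 0.15537985 0.098     ] [0.5942858  0.15476957 0.098     ]
earL [0.58886426 0.12448105 0.09247637] [[-0.0, 0.0], [-0.0, 0.0]] [0.59225532 0.12475116 0.096     ] [0.58816773 0.12411935 0.096     ]
earR [0.60219564 0.18658269 0.09452098] [[0.2, -0.0], [0.3, -0.0]] [0.60371407 0.18615207 0.096     ] [0.60180559 0.18707639 0.096     ]
green [ 0.56522375 -0.22332035  0.06722344] [[-0.1, -0.0], [-0.2, 0.0]] [ 0.56500006 -0.22307821  0.067     ] [ 0.56539646 -0.22386108  0.067     ]
black [ 0.53198473 -0.27595279  0.0623392 ] [[-0.1, -0.0], [-0.2, 0.0]] [ 0.53660726 -0.27337863  0.067     ] [ 0.53141171 -0.27544522  0.067     ]
[[-9.635e-01  2.676e-01 -3.000e-04]
 [ 2.676e-01  9.635e-01 -1.400e-03]
 [-1.000e-04 -1.400e-03 -1.000e+00]]
```

```bash
cat >> h.py <<'E'
from scipy.spatial.transform import Rotation as R
def st():
    s=arm.observe();M=R.from_rotvec(s["ee_rot"]).as_matrix();p=np.array(s["position"]);tip=p+M[:,2]*.178
    print("t",round(s["clock"],2),"tip",tip.round(4),"yaw_y",round(np.degrees(np.arctan2(M[1,1],M[0,1])),2),"F",np.round(s["force"],1),"w",round(float(s["width"]),3),"j7",round(s["joints"][6],2));return M,tip
def to(*ts):
    M,tip=st()
    for t in ts: print((M.T@(np.array(t)-tip)*1000).round(1))
E
python3 -c "
from h import *
to([.596,.155,.15])"
```

```text
t 0.1 tip [0.1671 0.6018 0.226 ] yaw_y 74.48 F [-0.7  0.2 -0.3] w 1.0 j7 -0.08
[-532.8 -315.6   76.5]
```

Emit:
move_arm([
  [-20, -12, 0, 0],
  [-60, -35, 0, 0],
  [-100, -59, 0, 0],
  [-140, -83, 0, 0],
  [-180, -107, 0, 0],
  [-220, -130, 0, 0],
  [-260, -154, 0, 0],
  [-300, -178, 0, 0],
  [-340, -201, 0, 0],
  [-380, -225, 0, 0],
  [-420, -249, 10, 0],
  [-460, -272, 30, 0],
  [-495, -293, 50, 0],
  [-520, -308, 65, 0],
  [-533, -316, 76, 0],
  [-533, -316, 76, 0],
  [-533, -316, 76, 0],
], grip=0, grip_force=30)

```text
clock: 2.22
position: [0.5956, 0.1563, 0.3292]
ee_rot: [-0.422, -3.113, -0.002]
force: [0.3, 0.1, -0.1]
width: 0.002
```

```bash
python3 - <<'E'
from h import *
to([.596,.155,.105])
s=arm.get_image("scene");t=arm.get_image("top")
def c(i,x,y,w,h,k): return cv2.resize(i[y:y+h,x:x+w],None,fx=k,fy=k,interpolation=cv2.INTER_CUBIC)
cv2.imwrite("pics/d1.png",np.hstack([c(s,360,200,100,120,4),c(t,220,170,100,120,4)])[:,:,::-1])
E
```

```text
t 2.23 tip [0.5956 0.1564 0.1512] yaw_y 74.56 F [ 0.3  0.1 -0.1] w 0.002 j7 1.07
[-0.7 -1.3 46.2]
```

View pics/d1.png

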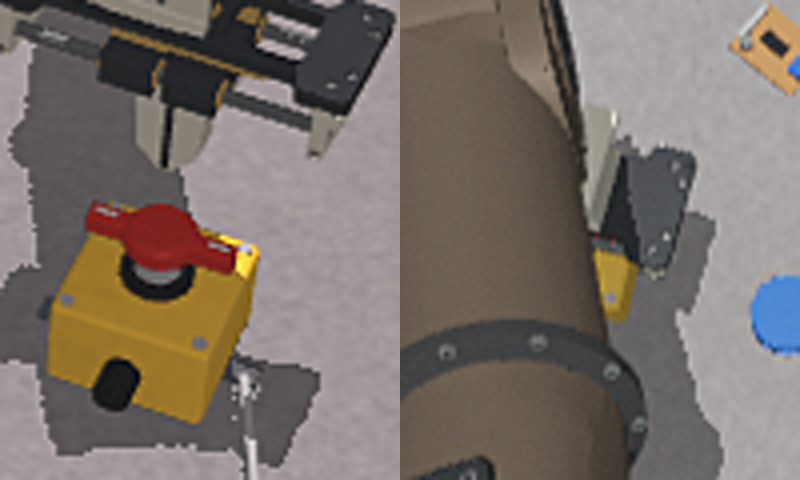

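The scene view shows the closed fingertips at about (401,241), directly over the red head. I'll press now.

Emit:
move_arm([
  [0, -1, 12, 0],
  [0, -1, 25, 0],
  [0, -1, 38, 0],
  [0, -1, 46, 0],
  [0, -1, 51, 0],
  [0, -1, 54, 0],
  [0, -1, 57, 0],
  [0, -1, 60, 0],
  [0, -1, 62, 0],
  [0, -1, 63, 0],
  [0, -1, 63, 0],
])

```text
clock: 3.7
position: [0.5962, 0.1541, 0.268]
ee_rot: [0.424, 3.111, 0.002]
force: [-6.5, -1.3, 21.9]
width: 0.002
```

```bash
python3 - <<'E'
from h import *
st(); q=P("scene")@[.5956,.1564,.1512,1]; print(q[:2]/q[2])
E
```

```text
t 3.7 tip [0.5965 0.1543 0.09  ] yaw_y 74.47 F [-6.5 -1.3 21.9] w 0.002 j7 1.09
[402.69668264 237.64076261]
```

It has bottomed out: the tip is at 0.090 with 22 N. I'll lift off.

Emit:
move_arm([
  [0, 0, -3, 0],
  [0, 0, -10, 0],
  [0, 0, -25, 0],
  [0, 0, -40, 0],
  [0, 0, -45, 0],
  [0, 0, -45, 0],
])

```text
clock: 4.45
position: [0.5961, 0.1542, 0.3113]
ee_rot: [0.424, 3.112, 0.001]
force: [-0.2, -0.8, -0.6]
width: 0.007
```

```bash
python3 - <<'E'
from h import *
M,tip=st()
s=arm.get_image("scene")
def c(i,x,y,w,h,k): return cv2.resize(i[y:y+h,x:x+w],None,fx=k,fy=k,interpolation=cv2.INTER_CUBIC)
cv2.imwrite("pics/d2.png",c(s,360,220,100,100,6)[:,:,::-1])
c0=np.array([.596,.155]);e=np.radians(77.9)
for th in[-.5,-.25,0,.2,.4,.6,.75,.85]:
    a=e-th;u=np.array([np.cos(a),np.sin(a)]);t=np.array([u[1],-u[0]])
    p=np.append(c0+.046*u-.016*t,.068)
    yaw=np.arctan2(M[1,1],M[0,1])
    print(th,p.round(4),(M.T@(p-tip)*1000).round(1),"twist",round(yaw-a,3))
E
```

```text
t 4.45 tip [0.5962 0.1543 0.1333] yaw_y 74.48 F [-0.2 -0.8 -0.6] w 0.007 j7 1.08
-0.5 [0.5676 0.1945 0.068 ] [38.4 31.1 65.3] twist -0.56
-0.25 [0.5782 0.2003 0.068 ] [29.7 39.5 65.3] twist -0.31
0 [0.59   0.2033 0.068 ] [19.2 45.5 65.3] twist -0.06
0.2 [0.5997 0.2036 0.068 ] [ 9.9 48.3 65.3] twist 0.14
0.4 [0.6093 0.2019 0.068 ] [ 0.2 49.3 65.3] twist 0.34
0.6 [0.6183 0.1983 0.068 ] [-9.5 48.2 65.3] twist 0.54
0.75 [0.6246 0.1945 0.068 ] [-16.5  46.2  65.3] twist 0.69
0.85 [0.6283 0.1914 0.068 ] [-21.   44.3  65.3] twist 0.79
```

View pics/d2.png

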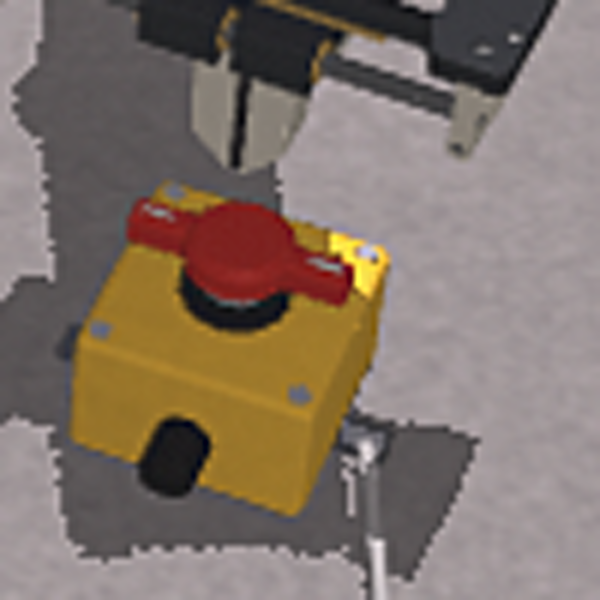

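The head now sits lower, so it is latched. The fingertips taper, so I'll set the contact radius at 42 mm.

```bash
python3 - <<'E'
from h import *
M,tip=st()
c0=np.array([.596,.155]);e=np.radians(77.9)
for th in[-.5,-.4,-.3,-.2,-.1,0,.1,.2,.3,.4,.5,.6,.7,.75,.8]:
    a=e-th;u=np.array([np.cos(a),np.sin(a)]);t=np.array([u[1],-u[0]])
    p=np.append(c0+.042*u-.016*t,.068)
    yaw=np.arctan2(M[1,1],M[0,1])
    print(th,(M.T@(p-tip)*1000).round(1),"twist",round(yaw-a,3))
E
```

```text
t 4.5 tip [0.5959 0.1542 0.1328] yaw_y 74.48 F [-0.3  0.1  0.6] w 0.006 j7 1.08
-0.5 [36.  27.9 64.8] twist -0.56
-0.4 [33.1 31.3 64.8] twist -0.46
-0.3 [29.9 34.5 64.8] twist -0.36
-0.2 [26.4 37.3 64.8] twist -0.26
-0.1 [22.6 39.7 64.8] twist -0.16
0 [18.6 41.8 64.8] twist -0.06
0.1 [14.4 43.4 64.8] twist 0.04
0.2 [10.1 44.6 64.8] twist 0.14
0.3 [ 5.7 45.4 64.8] twist 0.24
0.4 [ 1.2 45.7 64.8] twist 0.34
0.5 [-3.3 45.6 64.8] twist 0.44
0.6 [-7.8 45.  64.8] twist 0.54
0.7 [-12.1  44.   64.8] twist 0.64
0.75 [-14.3  43.4  64.8] twist 0.69
0.8 [-16.4  42.6  64.8] twist 0.74
```

Emit:
move_arm([
  [10, 8, 0, -0.15],
  [22, 20, 0, -0.3],
  [33, 31, 0, -0.46],
  [33, 31, 0, -0.46],
  [33, 31, 15, -0.46],
  [33, 31, 30, -0.46],
  [33, 31, 42, -0.46],
  [33, 31, 54, -0.46],
  [33, 31, 62, -0.46],
  [33, 31, 64, -0.46],
  [33, 31, 64, -0.46],
])

```text
clock: 5.88
position: [0.5726, 0.1929, 0.2469]
ee_rot: [-0.296, 3.127, 0.0]
force: [0.8, -0.8, 0.7]
width: 0.001
```

```bash
python3 - <<'E'
from h import *
M,tip=st()
s=arm.get_image("scene")
def c(i,x,y,w,h,k): return cv2.resize(i[y:y+h,x:x+w],None,fx=k,fy=k,interpolation=cv2.INTER_CUBIC)
cv2.imwrite("pics/d3.png",c(s,360,220,100,100,6)[:,:,::-1])
c0=np.array([.596,.155]);e=np.radians(77.9)
for th in[-.4,-.3,-.2,-.1,0,.1,.2,.3,.4,.5,.6,.65,.7,.75,.8]:
    a=e-th;u=np.array([np.cos(a),np.sin(a)]);t=np.array([u[1],-u[0]])
    p=np.append(c0+.042*u-.016*t,.069)
    yaw=np.arctan2(M[1,1],M[0,1])
    print(th,(M.T@(p-tip)*1000).round(1),"twist",round(yaw-a,3))
E
```

```text
t 5.88 tip [0.5726 0.1929 0.0689] yaw_y 100.83 F [ 0.8 -0.8  0.7] w 0.001 j7 1.4
-0.4 [ 0.2  0.4 -0.1] twist 0.0
-0.3 [-4.1  1.8 -0.1] twist 0.1
-0.2 [-8.5  2.7 -0.1] twist 0.2
-0.1 [-13.    3.2  -0.1] twist 0.3
0 [-17.5   3.3  -0.1] twist 0.4
0.1 [-21.9   2.9  -0.1] twist 0.5
0.2 [-26.4   2.1  -0.1] twist 0.6
0.3 [-30.7   0.8  -0.1] twist 0.7
0.4 [-34.8  -0.9  -0.1] twist 0.8
0.5 [-38.8  -3.   -0.1] twist 0.9
0.6 [-42.5  -5.5  -0.1] twist 1.0
0.65 [-44.3  -6.9  -0.1] twist 1.05
0.7 [-46.   -8.3  -0.1] twist 1.1
0.75 [-47.6  -9.9  -0.1] twist 1.15
0.8 [-49.2 -11.5  -0.1] twist 1.2
```

View pics/d3.png

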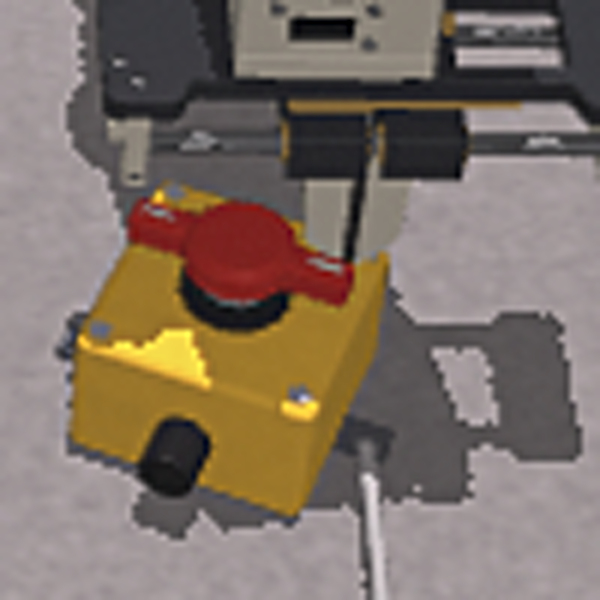

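The finger is behind the right-hand ear (crop 330,280), clear of it and of the cap. I'll start the push with the first part of the arc.

Emit:
move_arm([
  [-4, 2, 0, 0.1],
  [-8, 3, 0, 0.2],
  [-13, 3, 0, 0.3],
  [-17.5, 3, 0, 0.4],
  [-22, 3, 0, 0.5],
  [-26, 2, 0, 0.6],
  [-28, 1.5, 0, 0.65],
])

```text
clock: 6.8
position: [0.5995, 0.2002, 0.2473]
ee_rot: [-0.72, -3.058, -0.001]
force: [-2.4, 1.4, 2.0]
width: 0.005
```

```bash
python3 - <<'E'
from h import *
M,tip=st()
s=arm.get_image("scene")
def c(i,x,y,w,h,k): return cv2.resize(i[y:y+h,x:x+w],None,fx=k,fy=k,interpolation=cv2.INTER_CUBIC)
cv2.imwrite("pics/d4.png",c(s,360,220,100,100,6)[:,:,::-1])
c0=np.array([.596,.155]);e=np.radians(77.9)
for th in[.2,.3,.4,.5,.6,.65,.7,.75,.8]:
    a=e-th;u=np.array([np.cos(a),np.sin(a)]);t=np.array([u[1],-u[0]])
    p=np.append(c0+.042*u-.016*t,.069)
    yaw=np.arctan2(M[1,1],M[0,1])
    print(th,(M.T@(p-tip)*1000).round(1),"twist",round(yaw-a,3))
E
```

```text
t 6.8 tip [0.5995 0.2004 0.0693] yaw_y 63.49 F [-2.4  1.4  2. ] w 0.005 j7 0.88
0.2 [ 1.  -1.1  0.3] twist -0.052
0.3 [-3.2  0.5  0.3] twist 0.048
0.4 [-7.5  1.7  0.3] twist 0.148
0.5 [-11.9   2.4   0.3] twist 0.248
0.6 [-16.4   2.7   0.3] twist 0.348
0.65 [-18.7   2.7   0.3] twist 0.398
0.7 [-20.9   2.6   0.3] twist 0.448
0.75 [-23.2   2.3   0.3] twist 0.498
0.8 [-25.4   2.    0.3] twist 0.548
```

View pics/d4.png

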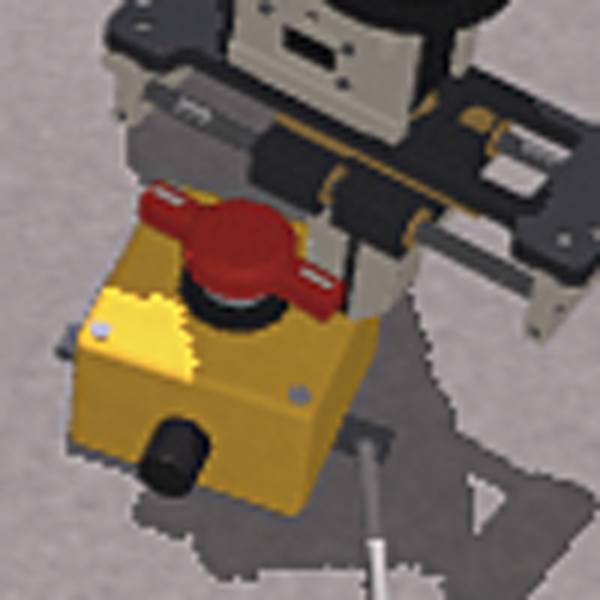

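The head is turning (right ear now at crop 320,290) with only a few newtons. I'll carry on round.

Emit:
move_arm([
  [-3, 0.5, 0, 0.05],
  [-7.5, 1.5, 0, 0.15],
  [-12, 2, 0, 0.25],
  [-16.5, 2.5, 0, 0.35],
  [-19, 2.5, 0, 0.4],
  [-21, 2.5, 0, 0.45],
  [-23, 2, 0, 0.5],
  [-25, 2, 0, 0.55],
  [-25, 2, 0, 0.55],
])

```text
clock: 7.98
position: [0.6233, 0.1903, 0.247]
ee_rot: [1.521, 2.748, 0.001]
force: [-0.7, 1.1, -0.1]
width: 0.006
```

```bash
python3 - <<'E'
from h import *
M,tip=st()
s=arm.get_image("scene")
def c(i,x,y,w,h,k): return cv2.resize(i[y:y+h,x:x+w],None,fx=k,fy=k,interpolation=cv2.INTER_CUBIC)
cv2.imwrite("pics/d5.png",c(s,360,220,100,100,6)[:,:,::-1])
E
```

```text
t 7.97 tip [0.6234 0.1903 0.069 ] yaw_y 32.06 F [-0.7  1.1 -0.1] w 0.006 j7 0.46
```

View pics/d5.png

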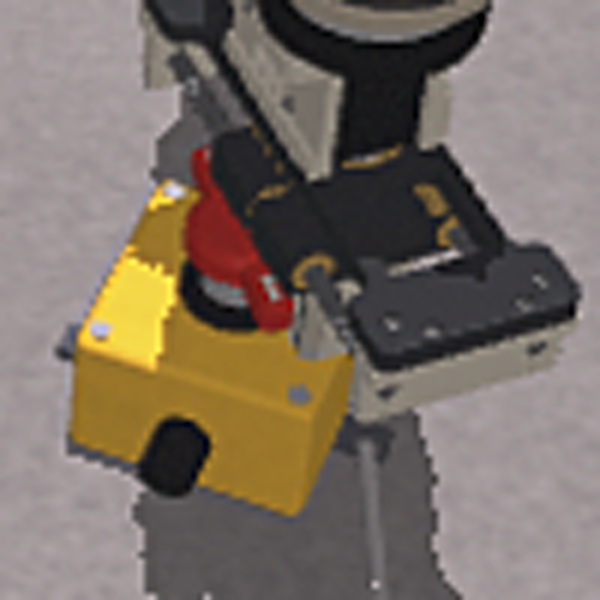

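The stem is visible again and the force has dropped, so the head has popped out. I'll swing back along the arc and then rise.

```bash
python3 - <<'E'
from h import *
M,tip=st()
c0=np.array([.596,.155]);e=np.radians(77.9)
for th in[.6,.4,.2,0,-.2,-.4,-.5]:
    a=e-th;u=np.array([np.cos(a),np.sin(a)]);t=np.array([u[1],-u[0]])
    p=np.append(c0+.045*u-.018*t,.069)
    yaw=np.arctan2(M[1,1],M[0,1])
    print(th,(M.T@(p-tip)*1000).round(1),"twist",round(yaw-a,3))
E
```

```text
t 8.03 tip [0.6233 0.1904 0.0689] yaw_y 32.12 F [0.4 1.9 0.9] w 0.004 j7 0.46
0.6 [11.1 -1.4 -0.1] twist -0.199
0.4 [18.6 -7.4 -0.1] twist -0.399
0.2 [ 24.8 -14.9  -0.1] twist -0.599
0 [ 29.3 -23.4  -0.1] twist -0.799
-0.2 [ 32.1 -32.7  -0.1] twist -0.999
-0.4 [ 33.  -42.3  -0.1] twist -1.199
-0.5 [ 32.7 -47.2  -0.1] twist -1.299
```

Emit:
move_arm([
  [6, 1, 0, -0.1],
  [11, -1.5, 0, -0.2],
  [15, -4, 0, -0.3],
  [19, -7, 0, -0.4],
  [22, -11, 0, -0.5],
  [25, -15, 0, -0.6],
  [27, -19, 0, -0.7],
  [29.5, -23, 0, -0.8],
  [31, -28, 0, -0.9],
  [32, -33, 0, -1.0],
  [33, -37, 0, -1.1],
  [33, -42, 0, -1.2],
  [33, -42, -10, -1.2],
  [33, -42, -30, -1.2],
  [33, -42, -60, -1.2],
  [33, -42, -90, -1.2],
  [33, -42, -110, -1.2],
  [33, -42, -110, -1.2],
])

```text
clock: 10.28
position: [0.5706, 0.196, 0.359]
ee_rot: [-0.293, 3.124, 0.002]
force: [-0.3, -0.3, -0.7]
width: 0.004
```

```bash
python3 - <<'E'
from h import *
to([.5652,-.2235,.17],[.5652,-.2235,.11])
s=arm.get_image("scene")
def c(i,x,y,w,h,k): return cv2.resize(i[y:y+h,x:x+w],None,fx=k,fy=k,interpolation=cv2.INTER_CUBIC)
cv2.imwrite("pics/d6.png",c(s,360,220,100,100,6)[:,:,::-1])
E
```

```text
t 10.28 tip [0.5713 0.1963 0.181 ] yaw_y 100.73 F [-0.3 -0.3 -0.7] w 0.004 j7 1.38
[  84.1 -411.4   10.3]
[  84.4 -411.4   70.3]
```

View pics/d6.png

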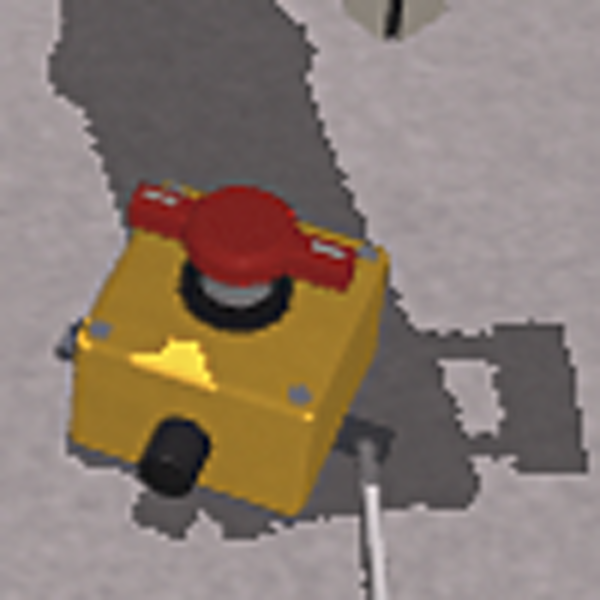

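The head is fully out and untwisted. On to the green button.

Emit:
move_arm([
  [4, -20, 0, 0],
  [12, -60, 0, 0],
  [20, -100, 0, 0],
  [29, -140, 0, 0],
  [37, -180, 0, 0],
  [45, -220, 0, 0],
  [53, -260, 0, 0],
  [61, -300, 0, 0],
  [70, -340, 0, 0],
  [76, -375, 10, 0],
  [81, -397, 30, 0],
  [84, -411, 50, 0],
  [84, -411, 70, 0],
  [84, -411, 70, 0],
  [84, -411, 70, 0],
])

```text
clock: 12.2
position: [0.5646, -0.2234, 0.2869]
ee_rot: [0.297, -3.127, -0.0]
force: [0.3, -0.2, 0.2]
width: 0.006
```

```bash
python3 - <<'E'
from h import *
to([.5652,-.2235,.067],[.5652,-.2235,.061])
s=arm.get_image("scene");t=arm.get_image("top")
def c(i,x,y,w,h,k): return cv2.resize(i[y:y+h,x:x+w],None,fx=k,fy=k,interpolation=cv2.INTER_CUBIC)
cv2.imwrite("pics/d7.png",np.hstack([c(s,185,180,80,100,5),c(t,370,190,80,100,5)])[:,:,::-1])
E
```

```text
t 12.2 tip [ 0.5646 -0.2233  0.1089] yaw_y 100.86 F [ 0.3 -0.2  0.2] w 0.006 j7 2.15
[-0.6 -0.3 41.9]
[-0.6 -0.3 47.9]
```

View pics/d7.png

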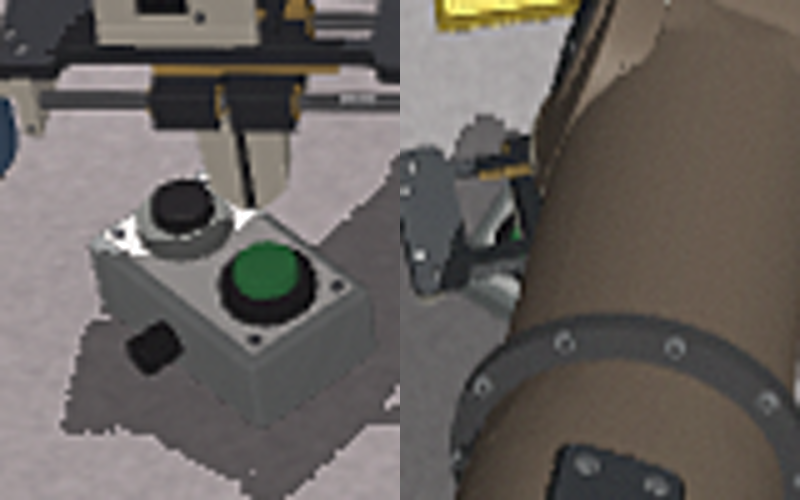

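The fingertip (crop 250,208) is over the green button (265,268), and the body is clear of the mug and the black button. I'll press.

Emit:
move_arm([
  [-0.5, 0, 15, 0],
  [-0.5, 0, 30, 0],
  [-0.5, 0, 38, 0],
  [-0.5, 0, 42, 0],
  [-0.5, 0, 45, 0],
  [-0.5, 0, 48, 0],
  [-0.5, 0, 49.5, 0],
  [-0.5, 0, 50, 0],
  [-0.5, 0, 50, 0],
])

```text
clock: 13.42
position: [0.5649, -0.2235, 0.239]
ee_rot: [-0.296, 3.127, 0.0]
force: [-9.9, 3.4, 25.5]
width: -0.0
```

```bash
python3 - <<'E'
from h import *
st()
s=arm.get_image("scene")
cv2.imwrite("pics/d8.png",cv2.resize(s[180:280,185:285],None,fx=6,fy=6,interpolation=cv2.INTER_CUBIC)[:,:,::-1])
E
```

```text
t 13.43 tip [ 0.565  -0.2234  0.061 ] yaw_y 100.82 F [-9.9  3.4 25.5] w -0.0 j7 2.16
```

View pics/d8.png

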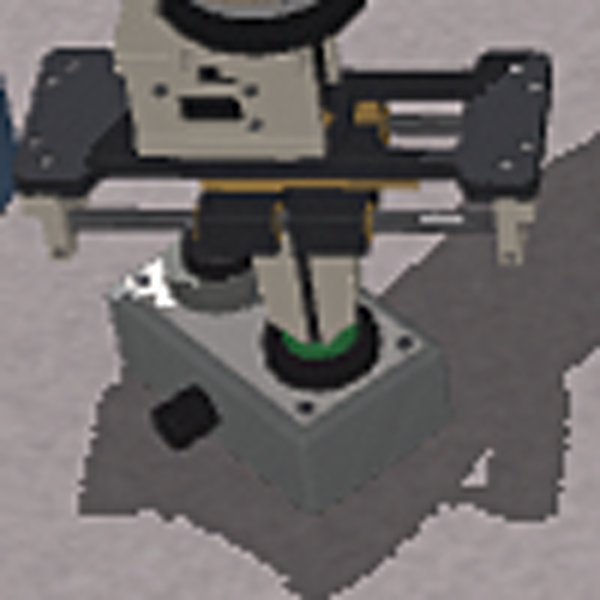

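The green button is bottomed: tip at 0.061, 25 N, and the picture shows the tip on the sunken green disc. I'll let go and rise clear.

Emit:
move_arm([
  [0, 0, -3, 0],
  [0, 0, -10, 0],
  [0, 0, -25, 0],
  [0, 0, -50, 0],
  [0, 0, -80, 0],
  [0, 0, -110, 0],
  [0, 0, -140, 0],
  [30, 0, -170, 0],
  [70, 0, -190, 0],
  [110, 0, -200, 0],
  [130, 0, -200, 0],
  [130, 0, -200, 0],
  [130, 0, -200, 0],
  [130, 0, -200, 0],
])

```text
clock: 15.22
position: [0.4385, -0.2474, 0.4363]
ee_rot: [0.299, -3.127, -0.0]
force: [0.1, 0.1, -0.2]
width: 0.003
```

```bash
python3 - <<'E'
from h import *
st()
cv2.imwrite("pics/e1.png",arm.get_image("scene")[:,:,::-1])
cv2.imwrite("pics/e2.png",arm.get_image("top")[:,:,::-1])
E
```

```text
t 15.22 tip [ 0.4384 -0.2473  0.2583] yaw_y 100.92 F [ 0.1  0.1 -0.2] w 0.003 j7 2.22
```

View pics/e1.png

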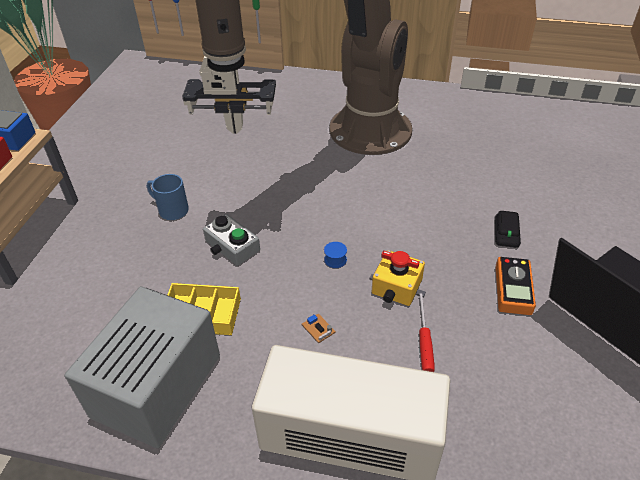

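View pics/e2.png

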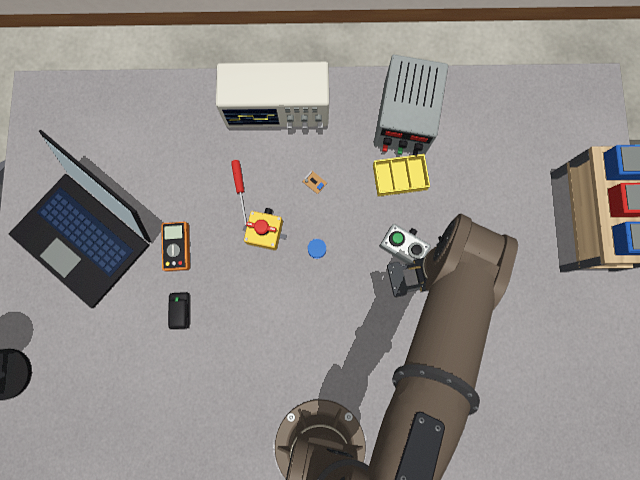

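Everything stands as at the start. The red head is out at scene (400,258), the green button is up at (238,236), and the arm is clear.

```bash
python3 -c "
from h import *
print(arm.sign_off())"
```

```text
the job is handed in; nothing more can be done
None
```

The emergency-stop test is done, in the order you asked, and handed in at about 15 s of the 58 s allowed.

1. **Red head pressed:** I pressed it with the closed fingertips until it bottomed, with the tip at 90 mm and 22 N. I lifted off, and the picture showed it staying in, latched.
2. **Head twisted out:** I pushed the +y ear clockwise with the outside of the closed fingers, using only a few newtons, to about 0.75 rad until the head popped out. I then swung back along the arc. The picture showed the head out and turned back to rest.
3. **Green button pressed:** I pressed it until it bottomed, with the tip at 61 mm and 25 N, then let it go.

**Last checks:** both cameras show the red head out, the green button up, and the loose items where they stood at the start. The arm is well clear and the wrist force is about 0 N. The black button was never touched.

**Disagreement:** the two camera views put the red head's height about 4 mm below the stated 98 mm. The contact heights when pressing matched the stated figures.

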